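Clamp an aluminium rod in the cut-off saw with the ratchet knob

ROBOT

A 6-joint arm with a two-finger parallel gripper is mounted at the origin on the work surface. World frame = base frame: x ahead of the robot, y to its left, z up, the work surface at z = 0. Lengths are in m, angles in rad, forces in N, time in s.
With the tool pointing down it reaches from about 0.375 to 0.925 m from the base axis. Payload 5.7 kg.
Tool frame: the origin (TCP) lies at the very end of the fingers, on their centre line; the grasp point (between the pads) lies 19 mm behind it (bot.grip_point_offset is the distance from the TCP to the grasp point, in m); z points along the fingers, y is the line along which they close (so a half turn about z gives the same grasp; the last joint's range is limited). The gripper opens to 88 mm and grips with 3 to 60 N. Pads are 20 mm wide; open, the fingers measure 115 mm over their backs; the gripper's body (75 mm by 178 mm) begins 61 mm behind the grasp point.
Start: joints at [-1.314, 0.359, 1.51, -0, 1.272, -0.115], TCP at [0.218, -0.559, 0.223] pointing down, gripper open.
Joint ranges: [-2.97, 2.97], [-1.01, 2.36], [0.21, 2.38], [-0.96, 4.11], [0.2, 2.71], [-2.98, 2.98]. Speed limits (rad/s): [2.39, 2.39, 3.14, 3.14, 3.14, 3.14].

INTERFACE

Orientations are given as a 3x3 rotation matrix whose columns are the frame's x, y, z axes.
In Python, from rig import get_state, vision, bot gives the robot as it stands.
- The arm moves only by the shell command python3 -m pendant 'ROWS' [OPENING] [FORCE]. ROWS is text: rows parted by semicolons, each of 4 numbers parted by spaces: the shift along the tool's x, y, z in cm, then the turn about the tool's z in rad. A call has 1 to 12 rows; each row shifts and turns the commanded pose from where the row before left it, along the tool's axes as they then stand; what a row does not reach is not made up. A row lasts 1/10 s, in which the tool goes at most 50 mm and 8.59 degrees, less where a joint would pass 70% of its speed; a pose out of reach is approached as far as the arm can. A call with a gripper value outside its range is refused whole. OPENING is the opening, from 0 (shut) to 1 (fully open), set as the call begins (- or left out, the last holds). The fingers move at their own pace and stop on an object; FORCE is the grip in N (left out, the last holds). Time passes only in rows, so rows that do not move let the fingers close. It gives the time, the measured TCP pose, the force, the opening and the grip force at its end, in the units of the state.
- get_state(): the state, without advancing time (a new reading comes with each control period).
- vision.capture(name): name is "side" or "top" or "wrist"; returns a dict with "img" (400x640x3 uint8, red, green, blue), "mtx" (3x3 intrinsics, pixels), "T" (4x4, takes a point from camera to world coordinates); the wrist camera has in their place "mount" (4x4, takes a point from camera to tool coordinates, whose origin is the TCP and whose axes are the flange's). Camera axes: x right, y down, z forward; pixel columns grow to the right and rows downward; lengths in m; the calibration is good to about 2 mm. A picture is of the moment at which its call begins: read the wrist's pose just before it. There is no depth.
- bot.hand_in(): hands the job in; it is judged then, once.
The state is a dict: "t": time; "joint_positions": joint angles; "qd": joint speeds; "tau": joint torques, N m; "eef_pos": TCP position; "ee_rot": TCP orientation; "ft_force": force on the tool from outside, world axes, zero at the start; "moment": the same for the moment, N m; "width": opening from 0.0 (shut) to 1.0 (fully open); "grasp_force": force on a finger pad.
Only numpy, scipy, OpenCV 4.12 (cv2) and the standard library are available. Lean on these libraries where they do the work, as an engineer would, in place of code of your own. Each camera call takes 0.05 s, during which the arm holds its last target. There are 200 camera calls.

TASK

Take the thick aluminium rod from the rack, lay it in the saw's V-block and slide it under the clamp pad until its end sits gently but fully against the length stop. Then tighten the clamp by turning its ratchet knob clockwise until the ratchet clicks and slips: a click or two, never more than four. Let go and leave everything else on the bench alone.

Things in the scene. Friction and masses are not known exactly. Their poses are not given: they have to be found in the camera images.
- shaft: the workpiece: a straight solid aluminium rod, 15 mm in diameter, 240 mm long, about 115 g, both ends alike, the only thick one of three in the rack. Origin at half its length on its underside (7.5 mm under its axis while it lies in the rack); own x axis along the rod
- shaft_mid (a point): the middle of that rod, on its axis; x along the rod
- rack: fixed plywood rack; the rod and two thin tubes lie along its x axis in notches 55 mm apart, in any order, across two wooden rails 190 mm apart; the thick rod's axis is 40 mm above the bench. 174 mm of free room between the rails, over a board 8 mm thick. Origin at the centre of its underside
- saw: cut-off saw, fixed; red housing up to 140 mm high at its -y end. Origin at bench level under the clamp knob's axis. Its 90 degree V-block runs along its own y axis from y = -30 (stop end) to 80 mm (open end; free room beyond), 28 mm wide at the mouth, which is 73 mm above the bench and open above for y = 15 to 80 mm. Clamp arm over y = -15 to 15 mm, top at 127 mm, column on the +x side
- vee_axis (a point): where the axis of a rod lying in the V passes under the clamp knob: 70 mm above the bench, axes as the saw's
- length_stop: upright steel plate across the end of the V, 50 mm wide; a rod is pushed in -y of the saw against it. Its frame is the saw's
- stop_face (a point): the point of the length stop's face that the rod's end meets, on the axis of a seated rod, 60 mm in -y of the saw from the knob's axis; axes as the saw's. With the rod fully home its middle lies 120 mm in +y of this point
- clamp_pad: round pad 18 mm wide at the foot of the clamp's screw, over the V. Origin at the centre of its underside; at the start 2.5 to 4.5 mm above the top of a rod lying in the V, which is 77.5 mm above the bench. Turning the knob clockwise seen from above brings it straight down, 16 mm a full turn; it does not turn itself
- knob_grip (a point): centre of the clamp's fluted round black knob: upright axis, 42 mm across, 28 mm high, at the start about 163 mm above the bench. The screw turns stiffly (0.25 N m), takes the knob down 16 mm a turn, stays where left. Once the pad presses hard (after 2 to 4 rad) only the knob turns: load climbs to 0.4 N m, then drops at the click. Released before the click, the knob springs back up to 30 degrees
- clamp_knob (a joint): how far the knob has turned clockwise on its screw (rad): 0 at the start, rising while the ratchet rides up a tooth, 0.52 more with each click (12 teeth)
- thin_shaft: black graphite tube, 9.4 mm thick, 240 mm long, in the rack; leave it
- steel_shaft: steel tube, 9.4 mm thick, 250 mm long, in the rack; leave it
- iron_head: steel iron club head, about 80 mm long, 75 mm high; leave it
- tape_roll: roll of paper tape, 90 mm across, 24 mm high; leave it
- epoxy_jar: glue jar, 52 mm across, 60 mm high; leave it
- solvent_bottle: bottle, 62 mm across, 170 mm high; leave it
- screwdriver: screwdriver lying on the bench; leave it
Mind the look-alikes: they are no part of the job. Several things have the shape of the shaft; the one meant has the colours described above.

How it is judged:
On the way, in this order (a step that is already met when the one before it is completed fails the run):
1. the thick rod lies in the V-block with its end against the length stop (within 1.5 mm), the ratchet not yet clicked (y of shaft_mid in the frame of stop_face between 0.1175 and 0.1215 m and x of shaft_mid in the frame of stop_face between -0.0025 and 0.0025 m and z of shaft_mid in the frame of stop_face between -0.0025 and 0.0025 m and angle between the x axis of shaft_mid and the y axis of saw, either way round below 0.03 rad and value of joint clamp_knob below 0.4 rad), for 0.2 s.
2. the clamp is tight on the rod and the ratchet has clicked at least once (value of joint clamp_knob above 0.4 rad and contact force between clamp_pad and shaft above 20 N), for 0.2 s.
At the end, for the whole second after the job is handed in: the thick rod lies at rest in the V, end within 1.5 mm of the length stop, axis within 2 mm of the V's, held by the pad with over 20 N; the ratchet has clicked 1 to 4 times (all of step 2 and y of shaft_mid in the frame of stop_face between 0.1175 and 0.1215 m and x of shaft_mid in the frame of stop_face between -0.002 and 0.002 m and z of shaft_mid in the frame of stop_face between -0.002 and 0.002 m and angle between the x axis of shaft_mid and the y axis of saw, either way round below 0.03 rad and value of joint clamp_knob below 2.55 rad and linear speed of shaft below 0.01 m/s); the robot touches nothing.
It fails at once if the rod is driven hard against the length stop (over 25 N) (contact force between shaft and length_stop above 25 N).
It fails at once if the ratchet is run on past four clicks (value of joint clamp_knob above 2.55 rad).
It fails at once if another thing on the bench is moved more than 30 mm (distance of any of thin_shaft, steel_shaft, iron_head, tape_roll, epoxy_jar, solvent_bottle, screwdriver from where it was at the start of the episode above 0.03 m).
It also fails if it takes over 66 s, if anything falls off the work surface, if the arm or the gripper's body presses on something with over 40 N, if the wrist force passes 120 N, or if a joint passes its speed limit or range.

## Working session

There is one attempt and no reset: what is moved stays moved. The work goes in short steps, Python scripts to look and compute and a shell command to move; the robot and the scene stay as the last step left them, time stands still between calls to the robot, and variables do not carry over. Pictures are saved under pics/ and viewed, at most 10 in all, crops included, and the job is handed in when it is done.

```bash
ls; mkdir -p pics; python3 - <<'E'
from rig import get_state, vision, bot
import cv2
for n in ("top","side"):
    c=vision.capture(n); cv2.imwrite(f"pics/{n}0.png",c["img"][:,:,::-1]); print(n,c["mtx"].round(1).tolist(),c["T"].round(4).tolist())
s=get_state();print(s["t"],s["eef_pos"],s["ee_rot"],s["width"])
E
```

```text
pics
top [[455.8, 0.0, 331.6], [0.0, 455.8, 194.6], [0.0, 0.0, 1.0]] [[0.0019, -0.996, 0.0894, 0.3759], [-0.9999, -0.0028, -0.0105, 0.1425], [0.0107, -0.0894, -0.9959, 1.1132], [0.0, 0.0, 0.0, 1.0]]
side [[376.2, 0.0, 315.9], [0.0, 376.2, 199.2], [0.0, 0.0, 1.0]] [[-0.7676, -0.4932, 0.4093, 0.1106], [-0.6409, 0.5863, -0.4955, 0.5541], [0.0044, -0.6427, -0.7661, 0.7641], [0.0, 0.0, 0.0, 1.0]]
0.1 [ 0.21781891 -0.55843209  0.22192976] [[ 9.31675050e-01  3.63292510e-01 -3.90541741e-04]
 [ 3.63292671e-01 -9.31673825e-01  1.52308892e-03]
 [ 1.89469281e-04 -1.56090490e-03 -9.99998764e-01]] 0.9976447617871159
```

View pics/top0.png

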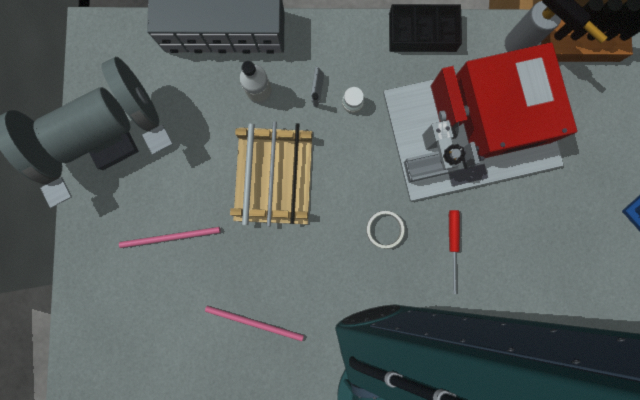

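View pics/side0.png

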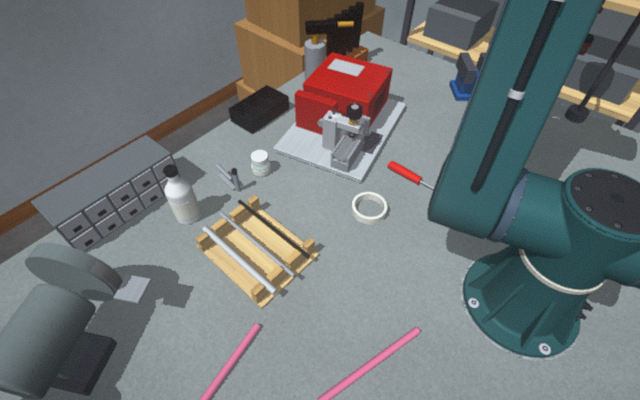

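The top view shows the thick rod as the leftmost in the rack, (251,124) to (246,223). The V-block runs from about (406,170) towards the knob at (455,155), with the stop to its right. I'll enlarge both areas.

```bash
python3 - <<'E'
import cv2,numpy as np
i=cv2.imread("pics/top0.png")
a=cv2.resize(i[115:235,225:325],None,fx=4,fy=4,interpolation=cv2.INTER_CUBIC)
b=cv2.resize(i[95:215,395:495],None,fx=4,fy=4,interpolation=cv2.INTER_CUBIC)
cv2.imwrite("pics/c1.png",np.hstack([a,b]))
E
```

```text
(no output)
```

View pics/c1.png

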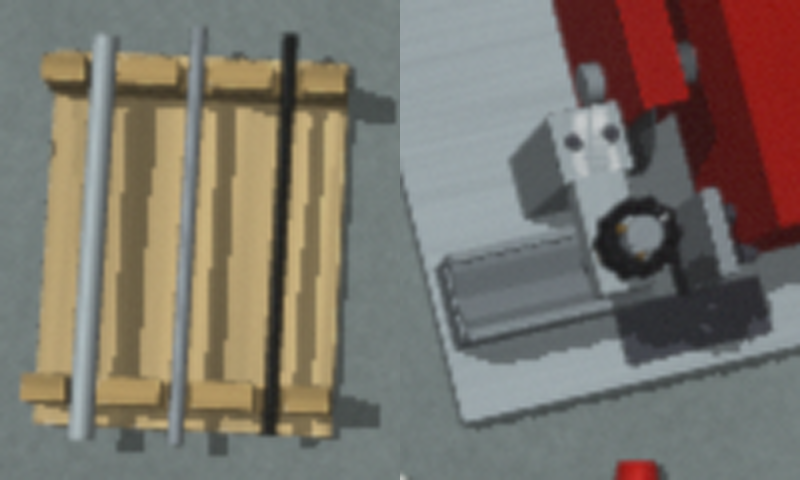

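In the crop the rod's ends are at (104,36) and (82,438). The knob's top centre is at (638,237). The V's open end has corners at (444,263) and (461,343).

```bash
cat > h.py <<'E'
import numpy as np
from rig import get_state, vision, bot
def ray(c,T,px,z):
    d=T[:3,:3]@np.linalg.solve(c["mtx"],[px[0],px[1],1.]); o=T[:3,3]
    return o+d*(z-o[2])/d[2]
def wristT(c,s):
    E=np.eye(4);E[:3,:3]=s["ee_rot"];E[:3,3]=s["eef_pos"]; return E@c["mount"]
def rel(p,s): # world point -> tool-axes shift in cm from TCP
    return (np.array(s["ee_rot"]).T@(np.array(p)-s["eef_pos"])*100).round(2)
E
python3 - <<'E'
from h import *
c=vision.capture("top");T=c["T"]
L=lambda x,y:(x/4+225,y/4+115); R=lambda x,y:((x-400)/4+395,y/4+95)
a=ray(c,T,L(104,36),.04);b=ray(c,T,L(82,438),.04);d=a-b
print("rod",a,b,(a+b)/2,np.linalg.norm(d),np.arctan2(d[1],d[0]))
k=ray(c,T,R(638,237),.177);p=ray(c,T,R(444,263),.073);q=ray(c,T,R(461,343),.073)
m=(p+q)/2;v=m-k
print("knob",k,"V end",p,q,m,"len",np.linalg.norm((p-q)[:2]),np.linalg.norm(v[:2]),np.arctan2(v[1],v[0]),"norm-dir",np.arctan2(*(p-q)[1::-1]))
for e in [((444,263),(575,235)),((461,343),(612,306))]:
    w=ray(c,T,R(*e[0]),.073)-ray(c,T,R(*e[1]),.073);print("edge dir",np.arctan2(w[1],w[0]))
s=get_state();print(np.arctan2(s["ee_rot"][1,0],s["ee_rot"][0,0]),s["t"], c["mtx"]is None)
w=vision.capture("wrist");print(w["mtx"].round(1).tolist(),w["mount"].round(3).tolist())
E
```

```text
rod [0.64141759 0.32436508 0.04      ] [0.4013489  0.33299973 0.04      ] [0.52138325 0.3286824  0.04      ] 0.24022391737989607 -0.03595190565168932
knob [ 0.54523949 -0.12350661  0.177     ] V end [ 0.54841314 -0.04029392  0.073     ] [ 0.50190911 -0.04950352  0.073     ] [ 0.52516112 -0.04489872  0.073     ] len 0.04740718734113858 0.08113162420387424 1.8208737143561713 norm-dir 0.19550900540846863
edge dir 1.7861263439468364
edge dir 1.8144446302543489
0.3717839902424919 0.15 False
[[349.4, 0.0, 315.6], [0.0, 349.4, 196.4], [0.0, 0.0, 1.0]] [[0.0, -0.954, -0.301, 0.082], [1.0, 0.0, -0.001, 0.001], [0.001, -0.301, 0.954, -0.162], [0.0, 0.0, 0.0, 1.0]]
```

```bash
python3 -m pendant '3.95 -2.13 -.3 0;3.95 -2.13 -.3 0;3.95 -2.13 -.3 0;3.95 -2.13 -.3 0;3.95 -2.13 -.3 0;3.95 -2.13 -.3 0;3.95 -2.13 -.3 0;3.95 -2.13 -.3 0;3.95 -2.13 -.3 0' 0.5 60
python3 -m pendant '1.69 -4.53 0 0;1.69 -4.53 0 0;1.69 -4.53 0 0;1.69 -4.53 0 0;1.69 -4.53 0 0;1.69 -4.53 0 0;1.69 -4.53 0 0;1.69 -4.53 0 0;1.69 -4.53 0 0;1.69 -4.53 0 0;1.69 -4.53 0 0;1.69 -4.53 0 0'
python3 -m pendant '0 0 0 -.148;0 0 0 -.148;0 0 0 -.148;0 0 0 -.148;0 0 0 -.148;0 0 0 -.148;0 0 0 -.148;0 0 0 -.148;0 0 0 -.148;0 0 0 -.148'
python3 -m pendant '0 0 0 -.148;0 0 0 -.148;0 0 0 -.148;0 0 0 -.148;0 0 0 -.148;0 0 0 -.148;0 0 0 -.148;0 0 0 -.148;0 0 0 -.07;0 0 0 0'
python3 - <<'E'
from h import *
import cv2
s=get_state();c=vision.capture("wrist");cv2.imwrite("pics/w1.png",c["img"][:,:,::-1])
print(s["t"],s["eef_pos"],np.arctan2(s["ee_rot"][1,0],s["ee_rot"][0,0]),s["joint_positions"],rel([.471,.3305,.1],s))
E
```

```text
t: 1.1
eef_pos: [0.4804, -0.2496, 0.2498]
ee_rot: [[0.932, 0.363, -0.0], [0.363, -0.932, -0.0], [-0.0, -0.0, -1.0]]
ft_force: [0.9, 0.5, 0.3]
width: 0.497
grasp_force: 0.0
t: 2.3
eef_pos: [0.4705, 0.3309, 0.2497]
ee_rot: [[0.932, 0.364, 0.0], [0.364, -0.932, -0.0], [0.0, 0.0, -1.0]]
ft_force: [1.0, 0.8, -0.5]
width: 0.497
grasp_force: 0.0
t: 3.3
eef_pos: [0.4708, 0.3288, 0.2495]
ee_rot: [[-0.283, 0.959, -0.0], [0.959, 0.283, -0.0], [0.0, -0.001, -1.0]]
ft_force: [0.7, 0.6, -0.3]
width: 0.498
grasp_force: 0.0
t: 4.3
eef_pos: [0.4708, 0.3288, 0.2495]
ee_rot: [[-0.999, 0.035, -0.0], [0.035, 0.999, -0.0], [0.0, -0.0, -1.0]]
ft_force: [0.3, -0.4, 1.2]
width: 0.501
grasp_force: 0.0
4.3 [0.47081363 0.32881193 0.24949699] 3.1063150149408436 [ 4.89310641e-01  2.98932886e-01  1.53124455e+00  1.01772287e-04
  1.31186948e+00 -1.04623416e+00] [-0.02  0.17 14.95]
```

View pics/w1.png

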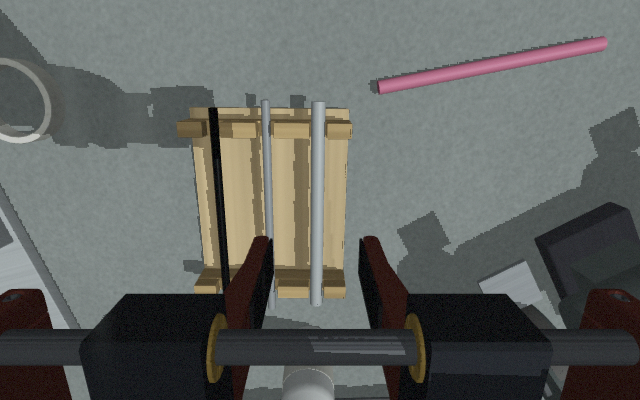

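The thick rod runs from (319,102) to (316,305) between the fingers.

```bash
python3 - <<'E'
from h import *
s=get_state();c=vision.capture("wrist");T=wristT(c,s)
a=ray(c,T,(319,102),.042);b=ray(c,T,(316.5,305),.042);d=a-b
print(a,b,(a+b)/2,np.linalg.norm(d),np.arctan2(d[1],d[0]));g=(a+b)/2+d/np.linalg.norm(d)*.055; g[2]=.04-.019+.001
print(g,rel(g,s))
E
```

```text
[0.40317713 0.33388421 0.042     ] [0.64392132 0.32252877 0.042     ] [0.52354923 0.32820649 0.042     ] 0.24101185126487917 3.094459522871732
[0.46861031 0.33079785 0.022     ] [ 0.22  0.19 22.76]
```

```bash
python3 -m pendant '.2 .2 4 0;0 0 4 0;0 0 4 0;0 0 4 0;0 0 3 0;0 0 2 0;0 0 1.2 0;0 0 .5 0;0 0 0 0'
python3 -m pendant '0 0 0 0;0 0 0 0;0 0 0 0;0 0 0 0;0 0 0 0;0 0 0 0' 0.1 40
python3 -m pendant '0 0 -.5 0;0 0 -1 0;0 0 -3 0;0 0 -4 0;0 0 -4 0;0 0 -3 0;0 0 -1 0;0 0 0 0'
```

```text
t: 5.3
eef_pos: [0.4692, 0.3311, 0.0227]
ee_rot: [[-0.999, 0.036, -0.0], [0.036, 0.999, 0.0], [0.0, 0.0, -1.0]]
ft_force: [-0.1, 0.4, 0.3]
width: 0.501
grasp_force: 0.0
t: 5.9
eef_pos: [0.4694, 0.3312, 0.0232]
ee_rot: [[-0.999, 0.036, 0.001], [0.036, 0.999, 0.0], [-0.001, 0.001, -1.0]]
ft_force: [-1.2, 0.2, 4.9]
width: 0.162
grasp_force: 40.0
t: 6.7
eef_pos: [0.4698, 0.3314, 0.1892]
ee_rot: [[-0.999, 0.036, 0.003], [0.036, 0.999, 0.002], [-0.003, 0.002, -1.0]]
ft_force: [0.2, -0.8, -1.0]
width: 0.163
grasp_force: 40.0
```

```bash
python3 -m pendant '-.64 -4.23 0 0;-.64 -4.23 0 0;-.64 -4.23 0 0;-.64 -4.23 0 0;-.64 -4.23 0 0;-.64 -4.23 0 0'
python3 -m pendant '0 0 0 .145;0 0 0 .145;0 0 0 .145;0 0 0 .145;0 0 0 .145;0 0 0 .145;0 0 0 .145;0 0 0 .145;0 0 0 .145;0 0 0 0;0 0 0 0'
python3 - <<'E'
from h import *
import cv2
s=get_state();c=vision.capture("wrist");cv2.imwrite("pics/w2.png",cv2.resize(c["img"][100:300,180:460,::-1],None,fx=2.8,fy=2.8,interpolation=cv2.INTER_CUBIC))
print(s["t"],s["eef_pos"],np.arctan2(s["ee_rot"][1,0],s["ee_rot"][0,0]),s["joint_positions"])
E
```

```text
t: 7.3
eef_pos: [0.4966, 0.0743, 0.1855]
ee_rot: [[-0.999, 0.036, -0.004], [0.036, 0.999, 0.0], [0.004, -0.0, -1.0]]
ft_force: [0.9, -0.8, -1.1]
width: 0.162
grasp_force: 40.0
t: 8.4
eef_pos: [0.4972, 0.0759, 0.1862]
ee_rot: [[-0.232, 0.973, -0.003], [0.973, 0.232, 0.0], [0.001, -0.003, -1.0]]
ft_force: [-0.5, 0.4, -0.9]
width: 0.162
grasp_force: 40.0
8.4 [0.49724439 0.07591833 0.18619805] 1.8046329535347765 [ 1.40280809e-02  2.60782703e-01  1.75932941e+00  1.03783745e-04
  1.12445033e+00 -2.19854549e-01]
```

View pics/w2.png

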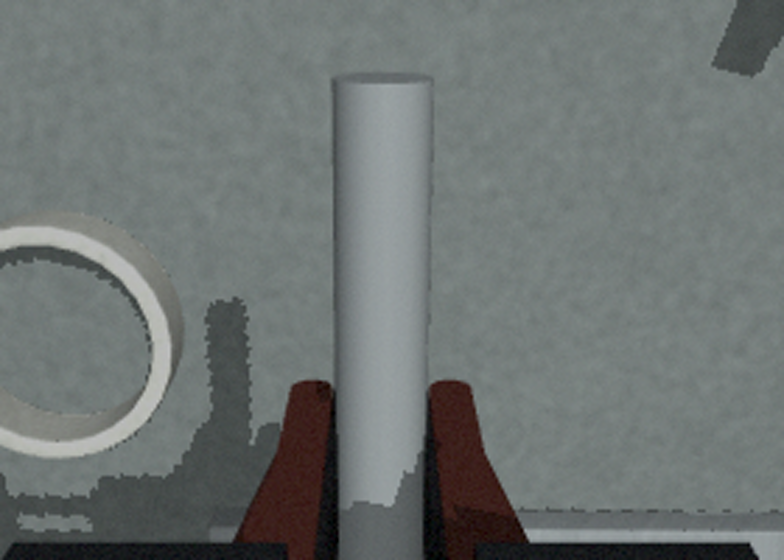

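The wrist camera sees only the rod's rear end, at crop (383,78); the V is hidden. I'll use the top camera instead, with an enlarged crop.

```bash
python3 - <<'E'
from h import *
import cv2
c=vision.capture("top");A=c["img"][100:200,390:490,::-1]
c2=vision.capture("side");B=c2["img"][85:185,310:410,::-1]
f=lambda i,x:cv2.resize(i,None,fx=x,fy=x,interpolation=cv2.INTER_CUBIC)
cv2.imwrite("pics/c2.png",np.hstack([f(A,4),f(B,4)]))
E
```

```text
(no output)
```

View pics/c2.png

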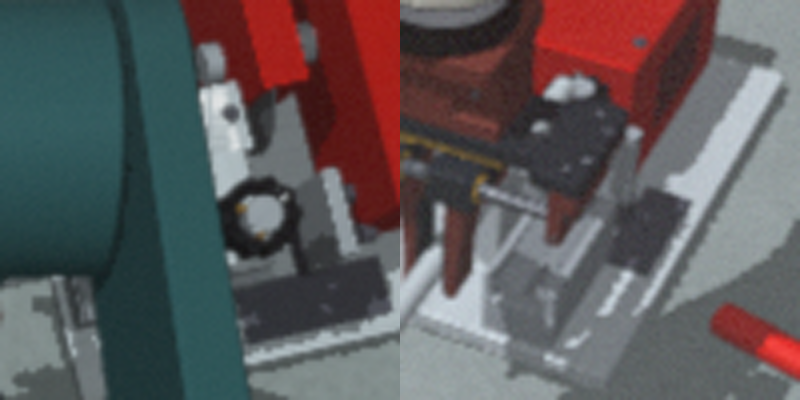

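The arm hides the V, so I'll measure the saw in the starting pictures at higher zoom.

```bash
python3 - <<'E'
import cv2,numpy as np
f=lambda i:cv2.resize(i,None,fx=7,fy=7,interpolation=cv2.INTER_CUBIC)
t=cv2.imread("pics/top0.png")[120:205,398:455]; s=cv2.imread("pics/side0.png")[95:180,320:377]
u=cv2.imread("pics/top0.png")
cv2.imwrite("pics/c3.png",np.hstack([f(t),f(s)]))
E
```

```text
(no output)
```

View pics/c3.png

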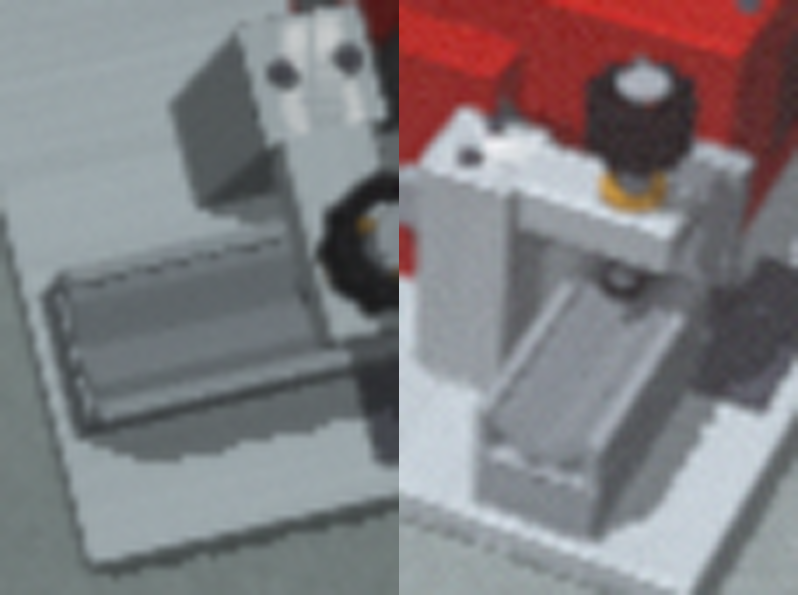

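Top crop: the V mouth's centre runs from (81,346) to (300,300). Side crop: from (142,438) to (228,301) in its own half. The knob's cap is at (245,82).

```bash
python3 - <<'E'
from h import *
c=vision.capture("top");T=c["T"];d=vision.capture("side");S=d["T"]
t=lambda x,y:(x/7+398-.43,y/7+120-.43); q=lambda x,y:(x/7+320-.43,y/7+95-.43)
def line(n,a,b):
    w=a-b;th=np.arctan2(w[1],w[0]);print(n,a.round(4),b.round(4),"ang",round(th,4));
line("top mid",ray(c,T,t(81,346),.073),ray(c,T,t(300,300),.073))
line("side mid",ray(d,S,q(142,438),.073),ray(d,S,q(228,301),.073))
for z in (.175,.179): print("knob",z,ray(c,T,(454.3,153.9),z),ray(d,S,q(245,82),z))
s=get_state();w=vision.capture("wrist");
e=ray(w,wristT(w,s),(316.8,127.5),s["eef_pos"][2]+.017+.003);print("rod rear end",rel(e,s))
E
```

```text
top mid [ 0.5292 -0.0473  0.073 ] [ 0.5448 -0.12    0.073 ] ang 1.782
side mid [ 0.5244 -0.0452  0.073 ] [ 0.5461 -0.1295  0.073 ] ang 1.8223
knob 0.175 [ 0.54633983 -0.12367208  0.175     ] [ 0.54949509 -0.13122514  0.175     ]
knob 0.179 [ 0.54561334 -0.1225375   0.179     ] [ 0.54651513 -0.12657172  0.179     ]
rod rear end [ 6.62  0.01 -2.  ]
```

```bash
python3 -m pendant '0 .05 3 0;0 0 4 0;0 0 3 0;0 0 1.5 0;0 0 .8 0;0 0 .2 0;0 0 0 0;0 0 0 0'
python3 -m pendant '0 0 .2 0;0 0 .1 0;0 0 0 0;0 0 0 0'
python3 -m pendant '0 0 .1 0;0 0 .1 0;0 0 0 0;0 0 0 0'; python3 -c "
from h import *;s=get_state();print(s['ft_force'],s['moment'],rel([.5455,-.1248,.053],s))"
```

```text
t: 9.5
eef_pos: [0.4998, 0.0761, 0.0636]
ee_rot: [[-0.228, 0.974, 0.002], [0.974, 0.228, 0.0], [-0.0, 0.002, -1.0]]
ft_force: [0.3, 0.3, -1.2]
width: 0.164
grasp_force: 40.0
t: 9.9
eef_pos: [0.4989, 0.0761, 0.0598]
ee_rot: [[-0.228, 0.974, 0.0], [0.974, 0.228, 0.0], [0.0, 0.0, -1.0]]
ft_force: [-1.0, -0.1, -0.9]
width: 0.161
grasp_force: 40.0
t: 10.3
eef_pos: [0.4988, 0.0761, 0.0576]
ee_rot: [[-0.228, 0.974, -0.0], [0.974, 0.228, 0.0], [0.0, -0.0, -1.0]]
ft_force: [-0.1, -0.0, -0.2]
width: 0.161
grasp_force: 40.0
[-0.11997058 -0.02991009 -0.21160832] [-0.0305509  -0.11535287  0.0178926 ] [-20.63  -0.03   0.46]
```

```bash
for i in 1; do python3 -m pendant '0 0 .1 0;0 0 .1 0;0 0 0 0'
python3 -m pendant '0 0 .1 0;0 0 0 0;0 0 0 0'
python3 -m pendant '0 0 .05 0;0 0 0 0;0 0 0 0';done | grep -E "pos|ft_"; python3 -c "
from h import *;s=get_state();print(s['ft_force'],s['moment'])"
```

```text
eef_pos: [0.4989, 0.0761, 0.0556]
ft_force: [0.9, 0.1, -0.4]
eef_pos: [0.4991, 0.0761, 0.0547]
ft_force: [-0.1, -0.6, -0.2]
eef_pos: [0.499, 0.0761, 0.0542]
ft_force: [1.1, 1.0, 1.3]
[1.07960567 0.97538341 1.32682831] [-0.13995616 -0.19845678  0.05518483]
```

```bash
for i in 1; do python3 -m pendant '0 0 .05 0;0 0 0 0;0 0 0 0'
python3 -m pendant '0 0 .05 0;0 0 0 0;0 0 0 0'
python3 -c "
from h import *;s=get_state();print(s['ft_force'],s['moment'])"
python3 -m pendant '0 0 .05 0;0 0 0 0;0 0 0 0';done | grep -E "pos|ft_|\["; python3 -c "
from h import *;s=get_state();print(s['ft_force'],s['moment'])"
```

```text
eef_pos: [0.4989, 0.0761, 0.0537]
ee_rot: [[-0.228, 0.974, 0.0], [0.974, 0.228, 0.0], [0.0, 0.0, -1.0]]
ft_force: [-0.4, 0.1, 1.7]
eef_pos: [0.4989, 0.0761, 0.0532]
ee_rot: [[-0.228, 0.974, 0.0], [0.974, 0.228, 0.0], [0.0, 0.0, -1.0]]
ft_force: [0.8, 1.2, 0.7]
[0.81489345 1.15049624 0.67521809] [-0.1985561  -0.22421863  0.11789046]
eef_pos: [0.4989, 0.0761, 0.0527]
ee_rot: [[-0.228, 0.974, 0.0], [0.974, 0.228, 0.0], [0.0, 0.0, -1.0]]
ft_force: [1.6, -0.1, -0.0]
[ 1.64700611 -0.12263803 -0.03241276] [-0.1915474  -0.25179429  0.12712816]
```

Contact is starting on the V's -x wall, since the moment about z is rising. I'll shift +tool y until it balances.

```bash
P='from h import *;s=get_state();print(s["eef_pos"].round(4),s["ft_force"].round(2),s["moment"].round(3))'
for i in 1; do python3 -m pendant '0 .05 0 0;0 0 0 0;0 0 0 0' >/dev/null; python3 -c "$P"
python3 -m pendant '0 .05 0 0;0 0 0 0;0 0 0 0' >/dev/null; python3 -c "$P"
python3 -m pendant '0 .05 0 0;0 0 0 0;0 0 0 0' >/dev/null; python3 -c "$P";done
```

```text
[0.4994 0.0762 0.0527] [1.25 0.16 0.73] [-0.235 -0.28   0.106]
[0.4998 0.0763 0.0526] [0.6  0.34 0.32] [-0.151 -0.275  0.093]
[0.5002 0.0765 0.0526] [0.58 0.3  0.11] [-0.099 -0.187  0.149]
```

```bash
P='from h import *;s=get_state();print(s["eef_pos"].round(4),s["ft_force"].round(2),s["moment"].round(3))'
for i in 1; do python3 -m pendant '0 0 .07 0;0 0 0 0;0 0 0 0' >/dev/null; python3 -c "$P"
python3 -m pendant '0 0 .08 0;0 0 0 0;0 0 0 0' >/dev/null; python3 -c "$P";done
python3 - <<'E'
from h import *
import cv2
B=vision.capture("side")["img"][115:190,310:410,::-1];A=vision.capture("top")["img"][140:190,395:470,::-1]
cv2.imwrite("pics/c4.png",cv2.resize(B,None,fx=8,fy=8,interpolation=cv2.INTER_CUBIC))
E
```

```text
[0.5003 0.0765 0.052 ] [ 1.21 -0.03  0.56] [-0.102 -0.217  0.142]
[0.5004 0.0765 0.0512] [ 0.19 -0.68  1.55] [-0.113 -0.207  0.055]
```

View pics/c4.png

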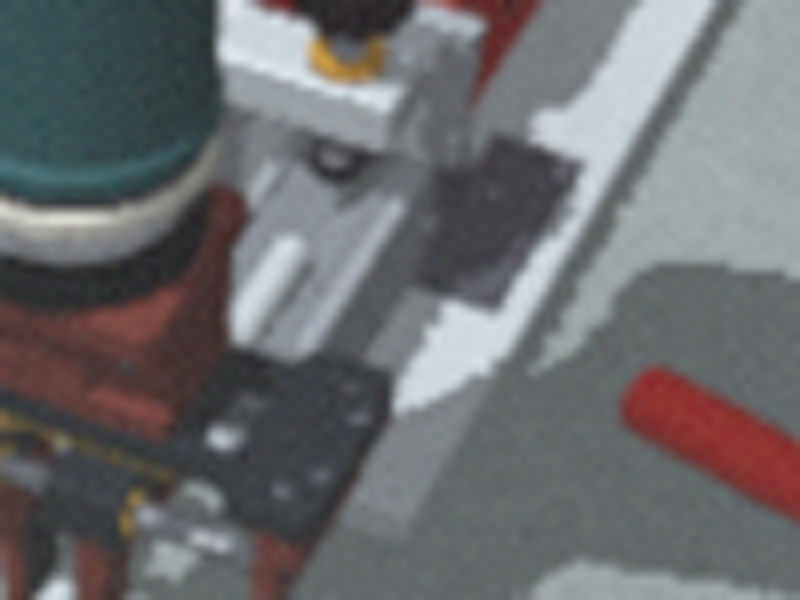

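The rod's front end, at (290,245), sits about midway between the V lips. I'll check with the wrist camera whether the rod has pitched or yawed in the grip since the lift.

```bash
python3 - <<'E'
from h import *
import cv2
i=vision.capture("wrist")["img"]; cv2.imwrite("pics/w3.png",cv2.resize(i[100:300,180:460,::-1],None,fx=2.8,fy=2.8,interpolation=cv2.INTER_CUBIC))
E
```

```text
(no output)
```

View pics/w3.png

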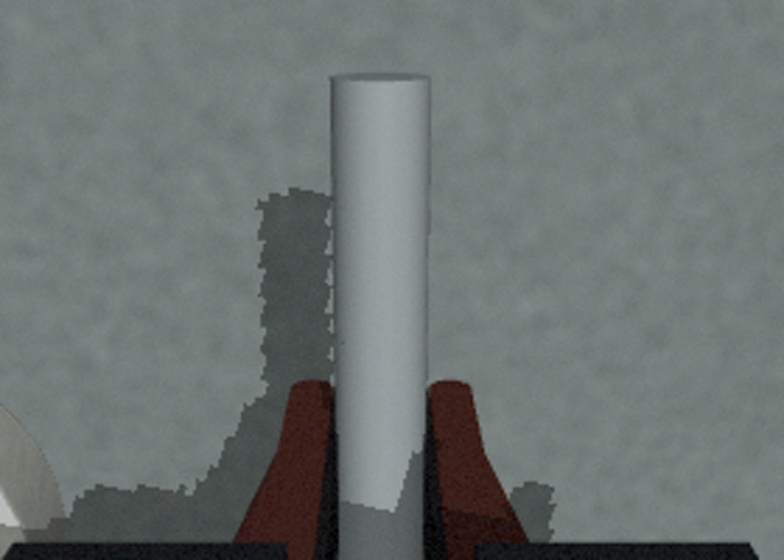

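The rear end now looks slightly lower, so the rod is resting on the V's open edge with its nose up about 0.02 rad. I'll slide along the rod's own axis, then release and regrip it level once it is supported.

```bash
P='from h import *;s=get_state();print(s["t"],s["eef_pos"].round(4),s["ft_force"].round(2),s["moment"].round(3))'
for i in 1; do python3 -m pendant '-.4 0 -.008 0;-.4 0 -.008 0;-.4 0 -.008 0;-.4 0 -.008 0;-.4 0 -.008 0;0 0 0 0' >/dev/null; python3 -c "$P"
python3 -m pendant '-.4 0 -.008 0;-.4 0 -.008 0;-.4 0 -.008 0;-.4 0 -.008 0;0 0 0 0' >/dev/null; python3 -c "$P";done
```

```text
14.35 [0.5052 0.0561 0.0517] [ 0.48 -1.27  1.79] [-0.408 -0.285  0.086]
14.85 [0.5089 0.0406 0.052 ] [ 1.06 -0.66  1.49] [-0.369 -0.294  0.048]
```

```bash
P='from h import *;s=get_state();print(s["t"],s["eef_pos"].round(4),s["ft_force"].round(2),s["moment"].round(3),rel([.5455,-.1248,.053],s))'
for i in 1; do python3 -m pendant '-.4 0 -.008 0;-.4 0 -.008 0;-.4 0 -.008 0;-.4 0 -.008 0;-.4 0 -.008 0;0 0 0 0' >/dev/null; python3 -c "$P"
python3 -m pendant '-.4 0 -.008 0;-.4 0 -.008 0;-.4 0 -.008 0;-.4 0 -.008 0;-.4 0 -.008 0;0 0 0 0' >/dev/null; python3 -c "$P";done
```

```text
15.45 [0.5134 0.0211 0.0524] [ 1.01 -1.19  2.7 ] [-0.396 -0.314  0.062] [-14.94  -0.2   -0.05]
16.05 [0.518  0.0016 0.0528] [ 1.09 -0.7   3.3 ] [-0.35  -0.298  0.086] [-1.294e+01 -2.000e-01 -1.000e-02]
```

```bash
P='from h import *;s=get_state();print(s["t"],s["eef_pos"].round(4),s["width"].round(3),s["ft_force"].round(2),s["moment"].round(3),rel([.5455,-.1248,.053],s))'
for i in 1; do python3 -m pendant '0 0 0 0;0 0 0 0;0 0 0 0;0 0 0 0;0 0 0 0' 0.32 >/dev/null; python3 -c "$P"
python3 -m pendant '0 0 0 0;0 0 0 0;0 0 0 0;0 0 0 0;0 0 0 0' 0.1 8 >/dev/null; python3 -c "$P";done
python3 - <<'E'
from h import *
import cv2
s=get_state();w=vision.capture("wrist");i=w["img"];T=wristT(w,s)
g=cv2.cvtColor(i,cv2.COLOR_RGB2GRAY).astype(int)
print(g[110:150,317].tolist());print(g[135,285:350].tolist())
E
```

```text
[118, 116, 116, 116, 117, 118, 121, 118, 121, 118, 118, 116, 116, 114, 117, 118, 118, 113, 100, 102, 121, 162, 159, 161, 159, 158, 159, 163, 160, 160, 159, 160, 160, 158, 161, 159, 157, 157, 160, 157]
[123, 120, 123, 122, 123, 124, 125, 124, 125, 125, 121, 120, 121, 78, 85, 102, 107, 115, 119, 124, 129, 133, 139, 144, 143, 150, 150, 154, 153, 155, 158, 161, 158, 159, 159, 156, 154, 154, 152, 152, 150, 146, 143, 141, 132, 129, 122, 113, 97, 119, 119, 121, 120, 120, 123, 122, 121, 121, 120, 123, 121, 122, 123, 126, 127]Traceback (most recent call last):
  File "<string>", line 1, in <module>
    from h import *;s=get_state();print(s["t"],s["eef_pos"].round(4),s["width"].round(3),s["ft_force"].round(2),s["moment"].round(3),rel([.5455,-.1248,.053],s))
                                                                     ^^^^^^^^^^^^^^^^
AttributeError: 'float' object has no attribute 'round'
Traceback (most recent call last):
AttributeError: 'float' object has no attribute 'round'
```

```bash
P='from h import *;s=get_state();print(s["t"],s["eef_pos"].round(4),s["width"],s["grasp_force"],s["ft_force"].round(2),s["moment"].round(3),rel([.5455,-.1248,.053],s))'
for i in 1; do python3 -c "$P"; python3 -m pendant '-.2 0 0 0;-.2 0 0 0;-.2 0 0 0;-.2 0 0 0;-.1 0 0 0;0 0 0 0' >/dev/null; python3 -c "$P"
python3 -m pendant '-.1 0 0 0;-.1 0 0 0;0 0 0 0' >/dev/null; python3 -c "$P"
python3 -m pendant '-.1 0 0 0;-.1 0 0 0;0 0 0 0' >/dev/null; python3 -c "$P";done
python3 - <<'E'
from h import *
import cv2
w=vision.capture("wrist")
g=cv2.cvtColor(w["img"],cv2.COLOR_RGB2GRAY).astype(int);print(g[120:140,317].tolist())
E
```

```text
17.1 [0.5176 0.0025 0.0527] 0.1656940088099957 8.000312000513077 [0.81 0.95 0.57] [ 0.032 -0.138 -0.036] [-13.03  -0.19  -0.03]
17.7 [ 0.5198 -0.0066  0.0527] 0.16667003596972052 8.000155985355377 [0.02 0.53 0.38] [-0.072 -0.109  0.023] [-12.1   -0.19  -0.03]
18.0 [ 0.5202 -0.0083  0.0527] 0.1694299241639764 8.000325411558151 [-0.09  1.08  1.7 ] [ 0.095 -0.068  0.02 ] [-11.92  -0.19  -0.03]
18.3 [ 0.5207 -0.0103  0.0527] 0.16777090982568524 8.000569492578506 [0.41 1.55 1.53] [ 0.254 -0.089  0.019] [-11.72  -0.2   -0.03]
[119, 123, 123, 125, 121, 124, 122, 113, 97, 103, 133, 159, 159, 158, 159, 159, 160, 158, 159, 160]
```

```bash
P='from h import *;s=get_state();print(s["t"],s["eef_pos"].round(4),s["ft_force"].round(2),s["moment"].round(3),rel([.5455,-.1248,.053],s));g=vision.capture("wrist")["img"].mean(2).round().astype(int);print(g[120:136,317].tolist())'
for i in 1; do python3 -m pendant '-.1 0 0 0;-.1 0 0 0;0 0 0 0' >/dev/null; python3 -c "$P"
python3 -m pendant '-.1 0 0 0;-.1 0 0 0;0 0 0 0' >/dev/null; python3 -c "$P"
python3 -m pendant '-.1 0 0 0;-.1 0 0 0;0 0 0 0' >/dev/null; python3 -c "$P";done
```

```text
18.65 [ 0.5211 -0.0122  0.0527] [-0.05  2.75  2.23] [ 0.415 -0.076  0.043] [-11.52  -0.19  -0.03]
[121, 124, 120, 121, 123, 119, 122, 114, 95, 103, 135, 158, 159, 159, 159, 159]
19.0 [ 0.5215 -0.0141  0.0527] [-0.71  3.12  3.85] [ 0.55  -0.032  0.021] [-11.32  -0.19  -0.03]
[121, 122, 120, 122, 123, 121, 121, 115, 99, 102, 147, 158, 158, 159, 157, 160]
19.35 [ 0.522  -0.016   0.0528] [-0.78  4.61  4.24] [ 0.729 -0.035  0.004] [-11.13  -0.19  -0.03]
[119, 121, 123, 122, 124, 121, 124, 115, 95, 102, 146, 159, 159, 159, 158, 158]
```

```bash
cat > p.py <<'E'
from h import *
s=get_state();g=vision.capture("wrist")["img"].mean(2).round().astype(int)
print(round(s["t"],2),s["eef_pos"].round(4),round(s["width"],3),s["ft_force"].round(2),s["moment"].round(3),rel([.5455,-.1248,.053],s),g[122:136,317].tolist())
E
python3 -m pendant '0 0 0 0;0 0 0 0;0 0 0 0;0 0 0 0' 0.3 >/dev/null; python3 p.py
python3 -m pendant '0 0 0 0;0 0 0 0;0 0 0 0;0 0 0 0' 0.1 8 >/dev/null; python3 p.py
```

```text
19.8 [ 0.5219 -0.0163  0.0525] 0.302 [ 0.06  0.18 -0.68] [-0.039 -0.08  -0.018] [-11.1   -0.17  -0.04] [123, 125, 121, 123, 120, 117, 105, 107, 106, 115, 158, 159, 160, 156]
20.25 [ 0.522  -0.0161  0.0527] 0.17 [ 0.16 -0.05  0.43] [-0.117 -0.14   0.007] [-11.12  -0.2   -0.03] [124, 119, 122, 119, 120, 119, 106, 102, 98, 106, 135, 155, 156, 156]
```

```bash

python3 -m pendant '-.1 0 0 0;0 0 0 0;0 0 0 0' >/dev/null; python3 p.py
python3 -m pendant '-.1 0 0 0;0 0 0 0;0 0 0 0' >/dev/null; python3 p.py
python3 -m pendant '-.1 0 0 0;0 0 0 0;0 0 0 0' >/dev/null; python3 p.py
```

```text
20.6 [ 0.522  -0.0162  0.0527] 0.166 [0.86 4.89 1.08] [ 0.892 -0.111  0.005] [-11.11  -0.18  -0.05] [121, 124, 124, 121, 120, 118, 105, 102, 105, 108, 145, 158, 158, 157]
20.95 [ 0.522  -0.0164  0.0527] 0.172 [0.3  9.25 1.28] [ 1.387 -0.128 -0.086] [-11.09  -0.18  -0.06] [123, 122, 121, 122, 120, 117, 101, 104, 104, 124, 156, 157, 156, 155]
21.3 [ 0.5222 -0.0171  0.0526] 0.169 [ 0.67 11.18  1.45] [ 1.581 -0.124 -0.041] [-11.02  -0.17  -0.07] [123, 120, 120, 118, 101, 103, 101, 110, 153, 156, 155, 156, 156, 155]
```

Solid contact with the stop: the force rose to 11 N, the TCP stood still and the pads began to slip. I'll release and confirm the rear end's position.

```bash

python3 -m pendant '.1 0 0 0;0 0 0 0;0 0 0 0;0 0 0 0' 0.5 >/dev/null; python3 p.py
python3 - <<'E'
from h import *
s=get_state();w=vision.capture("wrist");T=wristT(w,s);g=w["img"].mean(2).astype(int)
print(g[135,285:350].tolist())
for r,z in((127,.07),(131,.0775)):
    e=ray(w,T,(316.5,r),z);print(rel(e,s),e,"knob",e-.18*np.array([-.23,.973,0]))
E
python3 -m pendant '0 0 -2 0;0 0 -4 0;0 0 -5 0;0 0 -5 0;0 0 -5 0;0 0 -2 0;0 0 0 0' 0.8|grep -E "t:|pos"
```

```text
21.75 [ 0.5224 -0.0183  0.0527] 0.479 [ 0.33 -0.47  0.19] [-0.04  -0.104 -0.001] [-10.89  -0.18  -0.03] [123, 106, 109, 106, 117, 161, 161, 160, 161, 161, 161, 161, 160, 161]
[123, 121, 123, 121, 125, 125, 120, 120, 120, 121, 120, 122, 122, 109, 81, 90, 102, 109, 118, 124, 128, 132, 136, 140, 143, 148, 150, 153, 154, 156, 156, 160, 160, 161, 160, 160, 161, 158, 155, 157, 156, 154, 149, 148, 146, 140, 136, 129, 121, 103, 108, 121, 121, 121, 124, 123, 125, 122, 123, 125, 122, 122, 125, 124, 127]
[ 6.61 -0.   -1.73] [0.50737318 0.04603775 0.07      ] knob [ 0.54877318 -0.12910225  0.07      ]
[ 6.53 -0.01 -2.48] [0.50751524 0.04534003 0.0775    ] knob [ 0.54891524 -0.12979997  0.0775    ]
t: 22.55
eef_pos: [0.5247, -0.0185, 0.2865]
ee_rot: [[-0.228, 0.974, 0.008], [0.974, 0.228, -0.001], [-0.003, 0.007, -1.0]]
```

```bash

python3 -m pendant '-3.73 -.08 0 0;-3.73 -.08 0 0;-3.73 -.08 0 0;0 0 0 -.147;0 0 0 -.147;0 0 0 -.147;0 0 0 -.147;0 0 0 -.147;0 0 0 -.147;0 0 0 -.147' .8 >/dev/null
python3 -m pendant '0 0 0 -.147;0 0 0 -.147;0 0 0 -.147;0 0 0 -.147;0 0 0 -.147;0 0 0 -.147;0 0 0 -.147;0 0 0 -.147;0 0 0 0;0 0 0 0'
python3 - <<'E'
from h import *
import cv2
s=get_state();print(s["joint_positions"],s["eef_pos"]);i=vision.capture("wrist")["img"]; cv2.imwrite("pics/w4.png",cv2.resize(i[:,120:520,::-1],None,fx=1.5,fy=1.5,interpolation=cv2.INTER_CUBIC))
E
```

```text
t: 24.55
eef_pos: [0.5448, -0.1273, 0.2811]
ee_rot: [[-0.652, -0.758, -0.002], [-0.758, 0.652, 0.001], [0.001, 0.002, -1.0]]
ft_force: [0.4, 0.2, 0.0]
width: 0.798
grasp_force: 0.0
[-3.53105647e-01  2.53554886e-01  1.51591844e+00  7.79324611e-05
  1.37468862e+00 -2.78400164e+00] [ 0.5448182  -0.12733233  0.28114485]
```

View pics/w4.png

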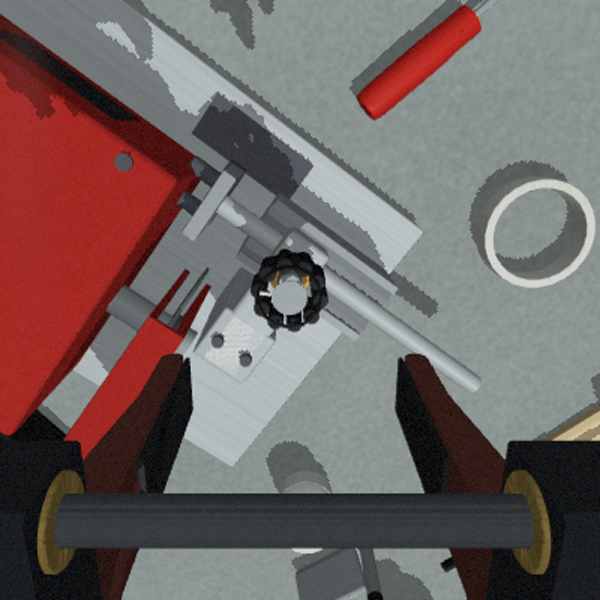

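The rod lies in the V with its nose at the stop plate, about (222,200). The knob's top face is centred at about (290,293), forward of the fingers.

```bash
python3 - <<'E'
from h import *
s=get_state();w=vision.capture("wrist");T=wristT(w,s)
for z in(.173,.177):
    e=ray(w,T,(313.2,195.2),z);print(rel(e,s),e)
a=ray(w,T,(120+222/1.5,200/1.5),.0775);b=ray(w,T,(120+478/1.5,381/1.5),.0775);d=b-a;print(a,b,np.linalg.norm(d),np.arctan2(d[1],d[0]))
E
```

```text
[-0.02 -0.25 10.85] [ 0.54680404 -0.12873896  0.173     ]
[ 0.1  -0.25 10.45] [ 0.54597716 -0.12967332  0.177     ]
[ 0.55814112 -0.18797874  0.0775    ] [0.50299512 0.04250732 0.0775    ] 0.23699136560136924 1.8056411046254741
```

```bash

python3 -m pendant '.05 -.25 3 0;0 0 4 0;0 0 3 0;0 0 1.6 0;0 0 .8 0;0 0 .5 0;0 0 0 0' .75 |grep -E "t:|pos|ft"
python3 -m pendant '0 0 0 0;0 0 0 0;0 0 0 0;0 0 0 0;0 0 0 0;0 0 0 0' .2 60
python3 -c "
from h import *;s=get_state();print(s['joint_positions'][5],s['moment'])"
```

```text
t: 25.35
eef_pos: [0.5473, -0.1296, 0.1537]
ee_rot: [[-0.65, -0.76, 0.0], [-0.76, 0.65, 0.0], [-0.0, -0.0, -1.0]]
ft_force: [-0.7, -0.5, -0.1]
t: 25.95
eef_pos: [0.5469, -0.1291, 0.1544]
ee_rot: [[-0.649, -0.761, -0.0], [-0.761, 0.649, 0.001], [-0.0, 0.001, -1.0]]
ft_force: [-2.4, 2.6, 5.3]
width: 0.467
grasp_force: 60.0
-2.7903039069904403 [ 0.42464524  0.27469456 -0.01776574]
```

```bash
cat > m.py <<'E'
from h import *
s=get_state();print(round(s["t"],2),s["eef_pos"].round(4),"q6",round(s["joint_positions"][5],3),"F",s["ft_force"].round(1),"M",s["moment"].round(3),round(s["width"],3))
E
python3 -m pendant '0 0 .03 .12;0 0 .03 .12;0 0 .03 .12;0 0 .03 .12;0 0 .03 .12;0 0 .03 .12' >/dev/null;python3 m.py
python3 -m pendant '0 0 .03 .12;0 0 .03 .12;0 0 .03 .12;0 0 .03 .12;0 0 .03 .12' >/dev/null;python3 m.py
```

```text
26.55 [ 0.5463 -0.1281  0.1525] q6 -2.066 F [-2.6  5.6  7.6] M [0.987 0.505 0.212] 0.468
27.05 [ 0.5464 -0.1273  0.1511] q6 -1.466 F [-2.3  7.6  9. ] M [1.534 0.334 0.222] 0.471
```

```bash

python3 -m pendant '.05 .09 .02 .12;0 0 .03 .12;0 0 .03 .12;0 0 .03 .12' >/dev/null;python3 m.py
python3 -m pendant '0 0 .03 .12;0 0 .03 .12;0 0 .03 .12' >/dev/null;python3 m.py
python3 -m pendant '0 0 .03 .1;0 0 .025 .1' >/dev/null;python3 m.py
```

```text
27.45 [ 0.5468 -0.1266  0.1505] q6 -0.984 F [-3.4  6.8 12. ] M [1.401 0.493 0.387] 0.475
27.75 [ 0.5473 -0.1264  0.1503] q6 -0.624 F [-3.6  9.2 16.8] M [1.597 0.623 0.506] 0.468
27.95 [ 0.5476 -0.1264  0.1502] q6 -0.425 F [-3.7  9.3 19.3] M [1.719 0.749 0.421] 0.467
```

```bash
for k in 1; do
python3 -m pendant '0 0 -.05 .07' >/dev/null;python3 m.py
python3 -m pendant '0 0 -.05 .07' >/dev/null;python3 m.py
python3 -m pendant '0 0 0 .07' >/dev/null;python3 m.py
python3 -m pendant '0 0 0 .07' >/dev/null;python3 m.py
done
```

```text
28.05 [ 0.5476 -0.1262  0.1503] q6 -0.355 F [-1.3  8.8 11.2] M [1.586 0.3   0.402] 0.472
28.15 [ 0.5476 -0.1262  0.1503] q6 -0.286 F [0.8 8.6 7.3] M [1.577 0.078 0.371] 0.468
28.25 [ 0.5478 -0.1262  0.1503] q6 -0.216 F [-0.2  8.6 10.5] M [1.625 0.169 0.382] 0.472
28.35 [ 0.5479 -0.1262  0.1503] q6 -0.146 F [ 0.2  8.7 10.6] M [1.623 0.118 0.423] 0.471
```

```bash
for k in 1; do
python3 -m pendant '0 0 0 .06' >/dev/null;python3 m.py
python3 -m pendant '0 0 0 .06' >/dev/null;python3 m.py
python3 -m pendant '0 0 0 .06' >/dev/null;python3 m.py
python3 -m pendant '0 0 0 .06' >/dev/null;python3 m.py
done
```

```text
28.45 [ 0.5479 -0.1262  0.1503] q6 -0.087 F [-0.2  8.5 10.4] M [1.655 0.112 0.488] 0.466
28.55 [ 0.5481 -0.1262  0.1503] q6 -0.027 F [1.2 8.1 9. ] M [1.728 0.059 0.45 ] 0.465
28.65 [ 0.5481 -0.1262  0.1503] q6 0.033 F [0.9 8.  8.3] M [1.762 0.081 0.368] 0.469
28.75 [ 0.5482 -0.1263  0.1503] q6 0.093 F [1.  8.8 9.4] M [ 1.657 -0.021  0.444] 0.468
```

The torque rises and falls with peaks about 0.53 rad apart, and the knob has stopped descending after 4.1 mm. That fits one or two clicks. I'll release, lift to the earlier height and compare the knob's appearance, which should be the same in the wrist frame if the fingers didn't slip.

```bash

python3 -m pendant '0 0 0 0;0 0 0 0;0 0 0 0;0 0 0 0' .8 >/dev/null;python3 m.py
python3 -m pendant '0 0 -2 0;0 0 -4 0;0 0 -4 0;0 0 -2.6 0;0 0 0 0;0 0 0 0' >/dev/null;python3 m.py
python3 - <<'E'
from h import *
import cv2
w=vision.capture("wrist")["img"];cv2.imwrite("pics/w5.png",w[:,:,::-1])
g=cv2.resize(w[:,120:520,::-1],None,fx=1.5,fy=1.5,interpolation=cv2.INTER_CUBIC)
ref=cv2.imread("pics/w4.png")
def blackc(i):
    m=(i.max(2)<45).astype(np.uint8);m[:215]=0;m[365:]=0;m[:,:215]=0;m[:,365:]=0
    n,l,st,ce=cv2.connectedComponentsWithStats(m);k=1+np.argmax(st[1:,4]);return st[k],ce[k]
P=[]
for i in(ref,g):
    st,ce=blackc(i);print(st,ce);x=st[0]+st[2]/2;y=st[1]+st[3]/2
    P.append(cv2.warpPolar(cv2.cvtColor(i,cv2.COLOR_BGR2GRAY).astype(np.float32),(40,360),(x,y),40,0))
a,b=P; 
for lo,hi in((16,28),(26,38)):
    A=a[:,lo:hi]-a[:,lo:hi].mean(0);r=[(A*np.roll(b[:,lo:hi]-b[:,lo:hi].mean(0),k,0)).mean()/A.std()/b[:,lo:hi].std() for k in range(360)]
    o=np.argsort(r)[::-1][:12];print(lo,[(int(k),round(float(r[k]),2)) for k in o])
E
```

```text
29.15 [ 0.5469 -0.1288  0.1486] q6 0.091 F [ 0.  -0.4  0.2] M [-0.061 -0.032  0.012] 0.782
29.75 [ 0.5471 -0.1287  0.2748] q6 0.091 F [-0.3  0.3 -0.9] M [-0.031 -0.072  0.015] 0.798
[ 251  249   76   80 2435] [288.16427105 285.62217659]
[ 256  243   76   84 3105] [294.4173913  284.22447665]
16 [(355, 0.58), (354, 0.58), (356, 0.58), (353, 0.57), (357, 0.57), (352, 0.56), (358, 0.55), (351, 0.54), (359, 0.54), (0, 0.52), (350, 0.52), (349, 0.5)]
26 [(355, 0.55), (356, 0.55), (354, 0.52), (357, 0.51), (353, 0.47), (358, 0.46), (352, 0.41), (359, 0.38), (351, 0.34), (0, 0.3), (350, 0.26), (1, 0.22)]
```

```bash
python3 -c "
from rig import bot;print(bot.hand_in())"
```

```text
the job is handed in; nothing more can be done
None
```

I handed the job in at about 30 s of the 66 s limit: the thick rod is in the V with its end against the stop, clamped with about two ratchet clicks (judged from the torque pattern, not counted directly), and the gripper is clear; I didn't re-measure the rod after clamping, and the hand-in returned no verdict.

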